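# Lock the hinge stand and hold the sieve in it for pinning

## Task

Turn the black collar on the hinge stand clockwise until its yellow pointer is at the red locked mark; after that, pick up the green sieve and bring its single hinge knuckle between the stand's two knuckles so that the holes line up and a colleague can push the pin through. Finish while still holding the sieve there, level and steady, gripped in the air and not leaning on the stand: do not put it down or let go. Leave the shark tooth cluster, the plaster offcuts, the hinge pin, the bottle and the brush where they are.

Things in the scene. Friction and masses are not known exactly. Their poses are not given: they have to be found in the camera images.
- stand: Fixed hinge stand: grey block on a dark base 130 x 130 mm, with an aluminium hinge leaf. Origin on the bench below the middle of the knuckles' hole axis; +x points from the knuckles to the block (base x = 10 to 140 mm, block 40 to 115, leaf plate 26 to 114 and 88 wide, top at z = 125), y along the hole axis, z up. Side x < 0 is open air for the sieve. Stands on either side, turned a little.
- stand_axis (a point): Hinge centre on the stand: on the hole axis midway between the two aluminium knuckles, 120 mm above the bench. Each knuckle is a ring along the stand's y, outside diameter 32, hole 20, 26 mm long, from 18 to 44 mm either side of this point (free gap 36 mm). The gap is open from above, below and the stand's -x side; the leaf plate starts 26 mm behind the axis.
- collar (a joint): Turn of the lock collar, rad: grows clockwise seen from above, starts at 0 to 0.5, locked at 1.4, its end stop, where the yellow pointer points at the red mark, towards the knuckles (stand's -x). Light friction, about 0.06 N m; stays where it is left.
- collar_grip (a point): Centre of the lock collar on its upright axis, at mid height, 139 mm above the bench, 75 mm from the hole axis along the stand's +x. A black round collar, diameter 44 mm, z = 126 to 152 mm, on the leaf plate; a yellow bar on top is the pointer. A chrome post, diameter 18, rises through its centre to z = 159. Grip it from above across any diameter.
- sieve: Loose green plastic sieve, about 0.25 kg, flat on the bench: frame 120 (x) x 140 (y) x 30 mm high, walls 6, mesh floor top at z = 7. Origin: centre of the underside. A carrying bar 12 mm thick runs through the middle along x, full length, top at z = 38; 58 mm free on either side inside the frame. The hinge knuckle sticks out at +x; in the end sieve +x points along the stand's +x.
- sieve_hole (a point): Centre of the hole of the sieve's knuckle, 84 mm ahead (+x) of the sieve's origin and 17 mm above its underside. The knuckle is a ring along the sieve's y, outside diameter 32 mm, hole 20 mm, 30 mm long, so it has 3 mm to spare on each side in the stand's gap. The pin is 10 mm thick.
- teeth: Tan shark tooth cluster, about 85 x 60 x 65 mm, loose bystander; origin under its centre.
- offcut_a: Long grey plaster jacket offcut, 100 x 60 x 55 mm, loose bystander; origin under its centre.
- offcut_b: Short grey plaster jacket offcut, 75 x 70 x 48 mm, loose bystander; origin under its centre.
- pin: Chrome hinge pin, 10 mm thick, 146 mm long along its x, lying in a blue tray 190 x 50 x 22 mm; bystander, origin under its middle.
- consolidant: Amber bottle, diameter 60 mm, 140 mm high, loose bystander; origin under its centre.
- brush: Brush lying on the bench along its x, loose bystander.
Things that resemble listed ones, but are neither listed nor needed, are in the scene too. What is meant by the sieve is not blue, and is the larger of those in its own colour. Several things have the shape of the stand; the one meant has the colours described above.

How it is judged:
On the way, in this order (a step that is already met when the one before it is completed fails the run):
1. the collar is turned to its locked mark (value of joint collar above 1.28 rad), for 0.2 s.
2. the sieve is lifted off the bench (height (world z) of sieve above 0.05 m), for 0.2 s.
At the end, for the whole second after the job is handed in: Collar at 1.28 rad or more; knuckle hole centres within 5 mm, axes within 0.09 rad, sieve on the open side, right way up, level within 0.09 rad, still (under 0.02 m/s), underside over 90 mm high, gripped with over 4 N, leaning on the stand with under 5 N (value of joint collar above 1.28 rad and distance between sieve_hole and stand_axis below 0.005 m and angle between the y axis of sieve and the y axis of stand, either way round below 0.09 rad and x of sieve in the frame of stand below -0.06 m and angle between sieve's own z axis and vertical below 0.09 rad and height (world z) of sieve above 0.09 m and linear speed of sieve below 0.02 m/s and contact force between the fingers and sieve above 4 N and contact force between sieve and stand below 5 N); the arm keeps its last pose, push and grip.
It fails at once if the hinge pin is displaced by more than 25 mm (distance of pin from where it was at the start of the episode above 0.025 m).
It fails at once if the shark tooth cluster is displaced by more than 25 mm (distance of teeth from where it was at the start of the episode above 0.025 m).
It fails at once if a plaster offcut is displaced by more than 25 mm (distance of any of offcut_a, offcut_b from where it was at the start of the episode above 0.025 m).
It fails at once if the bottle or the brush is displaced by more than 25 mm (distance of any of consolidant, brush from where it was at the start of the episode above 0.025 m).
It also fails if it takes over 54 s, if anything falls off the work surface, if the arm or the gripper's body presses on something with over 40 N, if the wrist force passes 120 N, or if a joint passes its speed limit or range.

## Robot

A 6-joint arm with a two-finger parallel gripper is mounted at the origin on the work surface. World frame = base frame: x ahead of the robot, y to its left, z up, the work surface at z = 0. Lengths are in m, angles in rad, forces in N, time in s.
With the tool pointing down it reaches from about 0.35 to 0.975 m from the base axis. Payload 4.9 kg.
Tool frame: the origin (TCP) lies at the very end of the fingers, on their centre line; the grasp point (between the pads) lies 19 mm behind it (ctrl.grip_point_offset is the distance from the TCP to the grasp point, in m); z points along the fingers, y is the line along which they close (so a half turn about z gives the same grasp; the last joint's range is limited). The gripper opens to 85 mm and grips with 20 to 120 N. Pads are 22 mm wide; open, the fingers measure 114 mm over their backs; the gripper's body (76 mm by 85 mm) begins 54 mm behind the grasp point. The pads swing forward as they close: fully open they stand 13 mm farther back than shut.
Start: joints at [1.225, 0.053, 1.613, -0, 1.476, -0.119], TCP at [0.141, 0.609, 0.231] pointing down, gripper open.
Joint ranges: [-3.01, 3.01], [-1.01, 2.22], [0.06, 2.58], [-1.02, 4.17], [0.09, 2.62], [-3.14, 3.14]. Speed limits (rad/s): [2.57, 2.57, 3.14, 3.14, 3.14, 3.14].

## Interface

Orientations are given as a rotation vector (axis times angle).
In Python, from station import ctrl gives the robot as it stands.
- The arm moves only by the tool send_rows, never from a script. Its argument "rows" is a list of rows, each a list of 3 entries, a list of its own where there are three numbers: the finger opening in cm, from 0 to 8.54, then the shift along the tool's x, y, z in cm, then the turn about the tool's z in degrees. A call has 1 to 10 rows; each row shifts and turns the commanded pose from where the row before left it, along the tool's axes as they then stand; what a row does not reach is not made up. A row lasts 1/8 s, in which the tool goes at most 62.5 mm and 10.7 degrees, less where a joint would pass 70% of its speed; a pose out of reach is approached as far as the arm can. A call with a gripper value outside its range is refused whole. The fingers move at their own pace and stop on an object; "newtons" is the grip in N (left out, the last holds). Time passes only in rows, so rows that do not move let the fingers close. It gives the time, the measured TCP pose, the force, the opening and the grip force at its end, in the units of the state.
- ctrl.get_obs(): the state, without advancing time (a new reading comes with each control period).
- ctrl.get_image(name): name is "scene" or "top"; returns a dict with "frame" (400x640x3 uint8, red, green, blue), "range_z" (400x640 float32, m along the optical axis (not along the pixel's ray), 0 where there is no reading), "fx", "fy", "cx", "cy" (pixels), "cam_to_world" (4x4, takes a point from camera to world coordinates). Camera axes: x right, y down, z forward; pixel columns grow to the right and rows downward; lengths in m; the calibration is good to about 2 mm. A picture is of the moment at which its call begins.
- ctrl.finish_job(): hands the job in; it is judged then, once.
The state is a dict: "t": time; "q": joint angles; "dq": joint speeds; "effort": joint torques, N m; "tool_pos": TCP position; "tool_rot": TCP orientation; "contact_force": force on the tool from outside, world axes, zero at the start; "wrist_torque": the same for the moment, N m; "opening": finger opening in m; "grip_force": force on a finger pad.
Only numpy, scipy, OpenCV 4.12 (cv2) and the standard library are available. Lean on these libraries where they do the work, as an engineer would, in place of code of your own. Each camera call takes 0.05 s, during which the arm holds its last target. There are 200 camera calls.

## Working session

There is one attempt and no reset: what is moved stays moved. The work goes in short steps, Python scripts to look and compute and a tool call to move; the robot and the scene stay as the last step left them, time stands still between calls to the robot, and variables do not carry over. Pictures are saved under pics/ and viewed, at most 10 in all, crops included, and the job is handed in when it is done.

Besides the shell and the picture viewer there is one more tool, called after "Call:" by a JSON object that holds its "method" and its "body". send_rows: Moves the arm, as the interface text tells. Its arguments: {"type":"object","properties":{"rows":{"type":"array","items":{"type":"array"}},"newtons":{"type":"number"}},"required":["rows"]}

```bash
mkdir -p pics; cat > h.py <<'E'
import numpy as np, cv2
from station import ctrl
def grab(n):
    im=ctrl.get_image(n); f=im['frame']; return im,f
def pts(im):
    z=im['range_z']; v,u=np.indices(z.shape)
    P=np.stack([(u-im['cx'])/im['fx']*z,(v-im['cy'])/im['fy']*z,z,np.ones_like(z)],-1)
    W=(P@np.array(im['cam_to_world']).T)[...,:3]; W[z==0]=np.nan; return W
E
python3 - <<'E'
from h import *
for n in('top','scene'):
    im,f=grab(n); cv2.imwrite(f'pics/{n}0.png',f[...,::-1]); np.savez(f'{n}0.npz',f=f,W=pts(im),T=im['cam_to_world'],K=[im['fx'],im['fy'],im['cx'],im['cy']])
    print(n,im['fx'],np.round(im['cam_to_world'],3).tolist())
o=ctrl.get_obs();print(o['t'],o['tool_pos'],o['tool_rot'])
E
```

```text
top 371.0922359358624 [[-0.004, -0.986, 0.167, 0.317], [-1.0, 0.002, -0.015, 0.002], [0.014, -0.167, -0.986, 1.313], [0.0, 0.0, 0.0, 1.0]]
scene 455.79189781612905 [[-0.551, 0.684, -0.479, 1.125], [0.835, 0.452, -0.315, 0.397], [0.001, -0.573, -0.82, 1.135], [0.0, 0.0, 0.0, 1.0]]
0.1 [0.1403461  0.60845342 0.23016128] [-3.55422210e-01 -3.12096826e+00  2.91068497e-03]
```

View pics/top0.png

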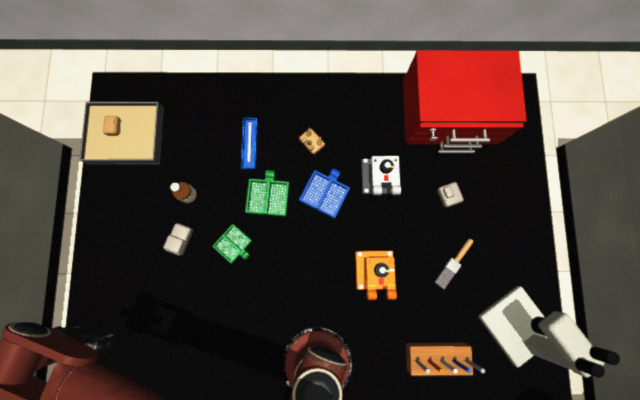

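View pics/scene0.png

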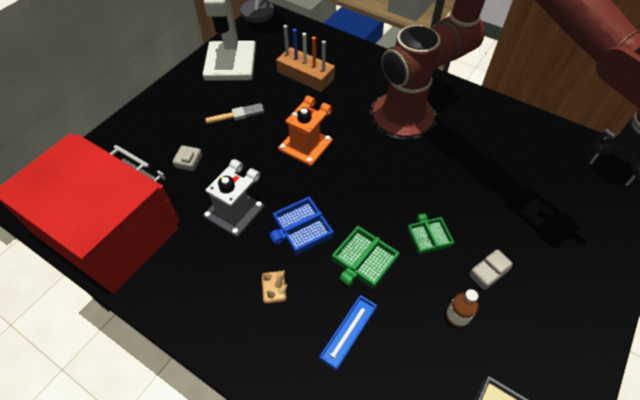

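The top view shows the grey stand at (382,175), its knuckles at the bottom edge near (395,189). The large green sieve is at (268,195) with its knuckle up. The decoys are the orange stand, the blue sieve and the small green sieve.

```bash
cat > m.py <<'E'
from h import *
d=np.load('top0.npz');s=np.load('scene0.npz')
def plane(d,uv,z):
    fx,fy,cx,cy=d['K'];T=d['T'];uv=np.atleast_2d(uv).astype(float)
    r=np.c_[(uv[:,0]-cx)/fx,(uv[:,1]-cy)/fy,np.ones(len(uv))]@T[:3,:3].T
    return T[:3,3]+r*((z-T[2,3])/r[:,2])[:,None]
def comp(f,lo,hi,box):
    h=cv2.cvtColor(f,cv2.COLOR_RGB2HSV);m=cv2.inRange(h,lo,hi);k=np.zeros_like(m);x0,y0,x1,y1=box;k[y0:y1,x0:x1]=m[y0:y1,x0:x1];return k
E
python3 - <<'E'
from m import *
for n,D,sb,gb in(('top',d,(355,145,410,205),(235,160,295,222)),('scene',s,(198,150,270,240),(325,222,405,292))):
    W=D['W'];f=D['f']
    g=comp(f,(45,80,40),(80,255,255),gb)>0
    P=W[g];P=P[np.isfinite(P[:,0])];print(n,'green',len(P),np.percentile(P[:,2],[5,50,95,99]))
    T=P[P[:,2]>.012];r=cv2.minAreaRect((T[:,:2]*1000).astype(np.float32));print(' rect',r)
    T=P[(P[:,2]>.033)];print(' bar pts',len(T),T.mean(0)); u,sv,vt=np.linalg.svd(T[:,:2]-T[:,:2].mean(0));print(' bardir',vt[0],sv)
    x0,y0,x1,y1=sb;Q=W[y0:y1,x0:x1].reshape(-1,3);C=f[y0:y1,x0:x1].reshape(-1,3).astype(int)
    lf=(abs(Q[:,2]-.125)<.008)&(C.min(1)>110);print(' leaf',lf.sum(),np.median(Q[lf],0),cv2.minAreaRect((Q[lf][:,:2]*1000).astype(np.float32)))
    for nm,lo,hi in(('yel',(22,120,100),(35,255,255)),('red',(0,150,80),(8,255,255))):
        k=comp(f,lo,hi,sb)>0
        if k.any(): v,u=np.nonzero(k);print(' ',nm,k.sum(),u.mean(),v.mean(),np.nanmean(W[k],0),plane(D,[u.mean(),v.mean()],.153 if nm=='yel' else .126))
    c=f[y0:y1,x0:x1];cv2.imwrite(f'pics/c_{n}.png',cv2.resize(c[...,::-1],None,fx=8,fy=8 if n=='top' else 6,interpolation=cv2.INTER_NEAREST))
a=cv2.imread('pics/c_top.png');b=cv2.imread('pics/c_scene.png')
b=cv2.resize(b,(360,450));a=cv2.resize(a,(413,450));cv2.imwrite('pics/c.png',np.hstack([a,b]))
E
```

```text
top green 1277 [-0.00031197  0.00868665  0.03667743  0.03969764]
 rect ((582.6260986328125, 170.63299560546875), (140.505126953125, 159.2284393310547), 85.01557159423828)
 bar pts 142 [0.56525592 0.16957118 0.03650278]
 bardir [-0.99949329  0.03183031] [0.51749201 0.20965748]
 leaf 647 [ 0.61990626 -0.22374633  0.12452684] ((618.888427734375, -230.6446533203125), (128.49533081054688, 88.73668670654297), 0.5040482878684998)
  yel 7 391.2857142857143 166.14285714285714 [ 0.63883274 -0.24331504  0.15270863] [[ 0.63875029 -0.24325247  0.153     ]]
  red 17 385.52941176470586 177.64705882352942 [ 0.6075334  -0.22884149  0.12445862] [[ 0.60715581 -0.22854301  0.126     ]]
scene green 1836 [0.00281575 0.02073194 0.03840752 0.0411489 ]
 rect ((582.2191162109375, 170.11373901367188), (141.59974670410156, 162.8259735107422), 85.17082214355469)
 bar pts 271 [0.57566098 0.17104009 0.0370926 ]
 bardir [ 0.99860564 -0.05279   ] [0.73427855 0.39013846]
 leaf 714 [ 0.6325477  -0.21503931  0.12595033] ((617.2590942382812, -230.34976196289062), (131.8277587890625, 92.71151733398438), 0.44056037068367004)
  yel 3 221.33333333333334 177.33333333333334 [ 0.63955579 -0.24650761  0.15411388] [[ 0.63900548 -0.24723812  0.153     ]]
  red 21 234.85714285714286 178.42857142857142 [ 0.61021144 -0.22796526  0.13079267] [[ 0.60778688 -0.23094659  0.126     ]]
```

View pics/c.png

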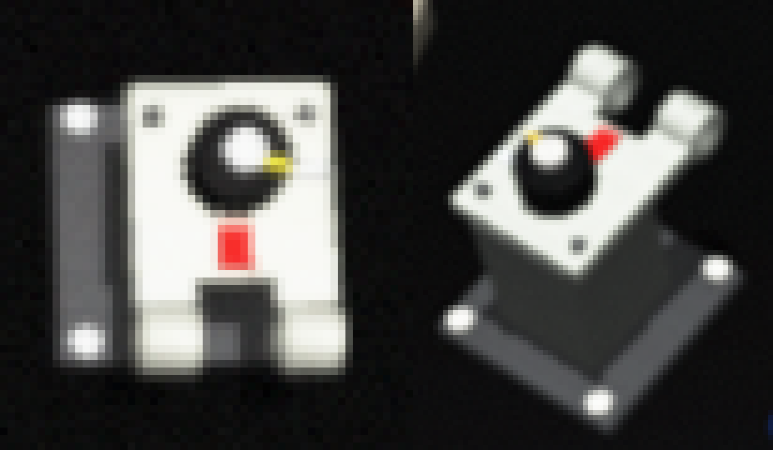

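The close-ups show the pointer pointing to the right (world -y) at top crop (278,162), the collar at (240,160) and the red mark below it at (235,247). About 70–80° of clockwise turn is left. Next I refine the stand's yaw, the collar and the sieve.

```bash
cat >> m.py <<'E'
def edgefit(P,along,lo,hi,side,nb=10):
    # fit extreme boundary line of points P (2d) : coordinate `1-along` extreme per bin of `along`
    e=np.linspace(lo,hi,nb+1);X=[];Y=[]
    for a,b in zip(e[:-1],e[1:]):
        q=P[(P[:,along]>=a)&(P[:,along]<b)][:,1-along]
        if len(q)>2: X.append((a+b)/2);Y.append(q.max() if side>0 else q.min())
    p=np.polyfit(X,Y,1);return p
E
python3 - <<'E'
from m import *
# top view leaf by mask on plane z=.125, edges
f=d['f'];m=(f.min(2)>120);k=np.zeros_like(m);k[145:205,368:408]=m[145:205,368:408]
v,u=np.nonzero(k);P=plane(d,np.c_[u,v],.125)[:,:2]
print('ext',P.min(0),P.max(0))
L=edgefit(P,0,.56,.66,1);R=edgefit(P,0,.56,.66,-1);print('L',L,'R',R,'mid at .57,.64',(np.polyval(L,[.57,.64])+np.polyval(R,[.57,.64]))/2)
B=edgefit(P,1,-.26,-.20,1,8);print('back',B)
W=s['W'];f2=s['f'];Q=W[150:240,198:270].reshape(-1,3);C=f2[150:240,198:270].reshape(-1,3)
Q=Q[(C.min(1)>110)&(abs(Q[:,2]-.125)<.02)];
print('scene L,R,back',edgefit(Q[:,:2],0,.57,.67,1),edgefit(Q[:,:2],0,.57,.67,-1),edgefit(Q[:,:2],1,-.265,-.195,1,8))
for n,D,b in(('top',d,(355,145,410,205)),('scene',s,(198,150,270,240))):
    x0,y0,x1,y1=b;Q=D['W'][y0:y1,x0:x1].reshape(-1,3);C=D['f'][y0:y1,x0:x1].reshape(-1,3)
    t=Q[(abs(Q[:,2]-.152)<.006)&(C.max(1)<90)];print(n,'collar',len(t),cv2.minEnclosingCircle((t[:,:2]*1000).astype(np.float32)),t.mean(0))
    kn=Q[(Q[:,2]>.130)&(Q[:,2]<.145)&(Q[:,0]<.595)&(C.min(1)>110)];print(' knuck',len(kn),kn.min(0),kn.max(0))
    for sg in(-1,1):
        a=kn[(kn[:,1]+.23)*sg>0]; print('  ',a[:,1].min(),a[:,1].max(),a.mean(0))
    G=D['W'].reshape(-1,3);c=D['f'].reshape(-1,3).astype(int)
    g=(c[:,1]>c[:,0]*1.3)&(c[:,1]>c[:,2]*1.3)&(abs(G[:,0]-.57)<.12)&(abs(G[:,1]-.17)<.085)
    G=G[g];F=G[(G[:,2]>.024)&(G[:,2]<.034)]
    print(' frame L/R',edgefit(F[:,:2],0,.51,.61,1),edgefit(F[:,:2],0,.51,.61,-1),'near/far',edgefit(F[:,:2],1,.115,.225,-1),F[:,0].max())
    kk=G[(G[:,0]>.634)&(G[:,2]>.01)];print('  knuckle',kk[:,:2].min(0),kk[:,:2].max(0),kk.mean(0))
    A=D['W'].reshape(-1,3);A=A[(A[:,2]>.16)&(np.hypot(A[:,0]-.644,A[:,1]+.23)<.25)&(np.hypot(A[:,0]-.644,A[:,1]+.23)>.03)];print(' tall near',len(A),A.min(0) if len(A) else '',A.max(0) if len(A) else '')
E
```

```text
ext [ 0.55575837 -0.27545421] [ 0.68139098 -0.16963724]
L [-0.07398707 -0.13828961] R [ 0.01231555 -0.28134332] mid at .57,.64 [-0.22739285 -0.22955135]
back [-1.39253177e-04  6.81353291e-01]
scene L,R,back [-0.00249503 -0.18459829] [ 0.02112422 -0.28776316] [-0.0009833   0.68226753]
top collar 78 ((640.8851318359375, -228.32852172851562), 20.88271713256836) [ 0.64000193 -0.22540933  0.1509129 ]
 knuck 100 [ 0.55449511 -0.27406683  0.1300306 ] [ 0.58148927 -0.18756251  0.13994035]
   -0.2740668348961652 -0.25026102787076865 [ 0.56838189 -0.26153971  0.13351027]
   -0.21174766890634267 -0.18756250703861307 [ 0.56783199 -0.19976138  0.13394872]
 frame L/R [-0.09386761  0.29470934] [-0.09521464  0.15694848] near/far [0.07423641 0.49147231] 0.6603855104552192
  knuckle [0.63412334 0.14990454] [0.66149179 0.17835041] [0.6472064  0.16432486 0.02884819]
 tall near 1107 [ 0.71865761 -0.46493789  0.16004616] [ 0.8721818  -0.32963635  0.20611626]
scene collar 110 ((643.415283203125, -229.86231994628906), 23.13027572631836) [ 0.6483233  -0.22339464  0.15187046]
 knuck 139 [ 0.555769   -0.27520509  0.13011668] [ 0.59331092 -0.1841768   0.140235  ]
   -0.27520509176946883 -0.24853019299813772 [ 0.57114995 -0.26093569  0.13486568]
   -0.2158568492472972 -0.18417680009810367 [ 0.57046471 -0.19882835  0.13456626]
 frame L/R [-0.08459137  0.29006438] [-0.07815502  0.14558566] near/far [0.08436148 0.49027477] 0.6629795266869526
  knuckle [0.63469323 0.14923193] [0.66380052 0.18090684] [0.6512433  0.16588635 0.02838714]
 tall near 1456 [ 0.72060137 -0.46712346  0.16018936] [ 0.87207077 -0.3272171   0.20642234]
```

Call:
{"method": "send_rows", "body": {"rows": [[6.5,[-3.4,-3.5,0],0],[6.5,[-3.4,-3.5,0],0],[6.5,[-3.4,-3.5,0],0],[6.5,[-3.4,-3.5,0],0],[6.5,[-3.4,-3.5,0],0],[6.5,[-3.4,-3.5,0],0],[6.5,[-3.4,-3.5,0],0],[6.5,[-3.4,-3.5,0],0],[6.5,[-3.4,-3.5,0],0],[6.5,[-3.4,-3.5,0],0]], "newtons": 40}}

```text
t: 1.35
tool_pos: [0.3935, 0.19, 0.231]
tool_rot: [-0.355, -3.121, -0.0]
contact_force: [-0.4, 0.3, -0.3]
opening: 0.0653
grip_force: 0.0
```

Call:
{"method": "send_rows", "body": {"rows": [[6.5,[-3.4,-3.5,0],0],[6.5,[-3.4,-3.5,0],0],[6.5,[-3.4,-3.5,0],0],[6.5,[-3.4,-3.5,0],0],[6.5,[-3.4,-3.5,0],0],[6.5,[-3.4,-3.5,0],0],[6.5,[-3.4,-3.5,0],0],[6.5,[-3.4,-3.5,0],0],[6.5,[-3.4,-3.5,0],0],[6.5,[0,0,0],0]]}}

```text
t: 2.6
tool_pos: [0.6208, -0.1868, 0.2298]
tool_rot: [-0.36, -3.119, -0.0]
contact_force: [0.7, -0.2, -0.3]
opening: 0.0651
grip_force: 0.0
```

```bash
cat > go.py <<'E'
import sys; from h import *
from scipy.spatial.transform import Rotation as R
def report(t=None):
    o=ctrl.get_obs();M=R.from_rotvec(o['tool_rot']).as_matrix()
    print('t',o['t'],'tcp',np.round(o['tool_pos'],4),'q',np.round(o['q'],3),'F',np.round(o['contact_force'],1),'open',o['opening'],'grip',o['grip_force'])
    print('tool y yaw toward +x deg',np.degrees(np.arctan2(M[0,1],M[1,1])),'tilt',np.degrees(np.arccos(-M[2,2])))
    if t is not None: print('shift cm (tool)',np.round(M.T@(np.array(t)-o['tool_pos'])*100,2))
if __name__=='__main__': report([float(a) for a in sys.argv[1:4]] if len(sys.argv)>3 else None)
E
python3 go.py .643 -.2295 .128
```

```text
t 2.6 tcp [ 0.6208 -0.1868  0.2298] q [-0.407  0.109  1.556 -0.     1.479 -1.748] F [ 0.7 -0.2 -0.3] open 0.06512735463048618 grip 0.0
tool y yaw toward +x deg 13.180196336382576 tilt 0.11205253127218569
shift cm (tool) [-3.16 -3.65 10.17]
```

Call:
{"method": "send_rows", "body": {"rows": [[6.5,[-3.16,-3.65,0],0],[6.5,[0,0,0],0],[6.5,[0,0,3],0],[6.5,[0,0,3],0],[6.5,[0,0,2.2],0],[6.5,[0,0,1.5],0],[6.5,[0,0,0.4],0],[6.5,[0,0,0],0]]}}

```text
t: 3.6
tool_pos: [0.6434, -0.227, 0.131]
tool_rot: [0.355, 3.121, -0.0]
contact_force: [0.2, 0.3, 0.4]
opening: 0.0653
grip_force: 0.0
```

```bash
python3 go.py .643 -.2295 .128; python3 - <<'E'
from h import *
im,f=grab('scene');cv2.imwrite('pics/g1.png',cv2.resize(f[110:250,170:310,::-1],None,fx=4,fy=4))
E
```

```text
t 3.6 tcp [ 0.6434 -0.227   0.131 ] q [-0.448  0.259  1.555  0.     1.327 -1.792] F [0.2 0.3 0.4] open 0.06527053320764623 grip 0.0
tool y yaw toward +x deg 12.988452252278288 tilt 0.05226982040499277
shift cm (tool) [-0.02 -0.25  0.3 ]
```

View pics/g1.png

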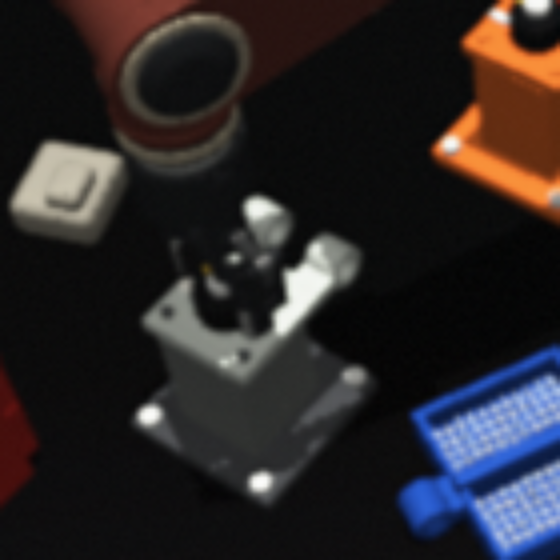

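The fingers straddle the collar around crop (235,290). Now I close on it.

Call:
{"method": "send_rows", "body": {"rows": [[6.5,[0,-0.25,0.1],0],[4.0,[0,0,0],0],[4.0,[0,0,0],0],[4.0,[0,0,0],0],[4.0,[0,0,0],0],[4.0,[0,0,0],0]], "newtons": 40}}

```text
t: 4.4
tool_pos: [0.6428, -0.2294, 0.1302]
tool_rot: [0.355, 3.12, -0.0]
contact_force: [-1.2, 1.2, 5.4]
opening: 0.0426
grip_force: 41.6
```

Call:
{"method": "send_rows", "body": {"rows": [[4.0,[0,0,0],9],[4.0,[0,0,0],9],[4.0,[0,0,0],9],[4.0,[0,0,0],9],[4.0,[0,0,0],9],[4.0,[0,0,0],9],[4.0,[0,0,0],6],[4.0,[0,0,0],0]]}}

```text
t: 5.4
tool_pos: [0.643, -0.2293, 0.1302]
tool_rot: [1.868, 2.524, 0.001]
contact_force: [-1.5, 1.7, 6.9]
opening: 0.0429
grip_force: 41.8
```

```bash
python3 go.py;python3 -c "
from h import *
print(ctrl.get_obs()['wrist_torque'])"
```

```text
t 5.4 tcp [ 0.643  -0.2293  0.1302] q [-0.452  0.26   1.555  0.     1.325 -0.748] F [-1.5  1.7  6.9] open 0.042880183803239935 grip 41.78786873817444
tool y yaw toward +x deg 73.0190600066476 tilt 0.07152205642274119
[ 0.28400873  0.12122425 -0.03961542]
```

Call:
{"method": "send_rows", "body": {"rows": [[4.0,[0,0,0],4],[4.0,[0,0,0],4],[4.0,[0,0,0],4],[4.0,[0,0,0],0]]}}

```text
t: 5.9
tool_pos: [0.643, -0.2293, 0.1302]
tool_rot: [2.119, 2.318, 0.0]
contact_force: [-0.4, 1.2, 6.5]
opening: 0.0425
grip_force: 41.8
```

```bash
python3 go.py;python3 -c "
from h import *
print(ctrl.get_obs()['wrist_torque'])"
```

```text
t 5.9 tcp [ 0.643  -0.2293  0.1302] q [-0.451  0.26   1.555 -0.     1.325 -0.541] F [-0.4  1.2  6.5] open 0.04251758740785798 grip 41.77570939064026
tool y yaw toward +x deg 84.86462899942889 tilt 0.07573036579371178
[0.29976746 0.14550039 0.71892844]
```

The moment jumped to 0.72 N m, so the end stop is reached. Release, rise and check.

Call:
{"method": "send_rows", "body": {"rows": [[4.0,[0,0,0],2],[4.0,[0,0,0],0],[6.2,[0,0,0],0],[6.2,[0,0,0],0],[6.2,[0,0,-1.5],0],[6.2,[0,0,-4],0],[6.2,[0,0,-6],0],[6.2,[0,0,0],0]]}}

```text
t: 6.9
tool_pos: [0.6456, -0.2308, 0.2538]
tool_rot: [2.153, 2.269, 0.007]
contact_force: [0.4, -0.1, 0.9]
opening: 0.062
grip_force: 0.0
```

```bash
python3 go.py .564 .172 .16; python3 - <<'E'
from h import *
im,f=grab('scene');cv2.imwrite('pics/g2.png',cv2.resize(f[140:240,190:290,::-1],None,fx=5,fy=5))
E
```

```text
t 6.9 tcp [ 0.6456 -0.2308  0.2538] q [-0.452  0.172  1.447  0.     1.509 -0.504] F [ 0.4 -0.1  0.9] open 0.06198582350646194 grip 0.0
tool y yaw toward +x deg 87.00330474257618 tilt 0.8099511139444785
shift cm (tool) [40.71 -6.16  9.03]
```

View pics/g2.png

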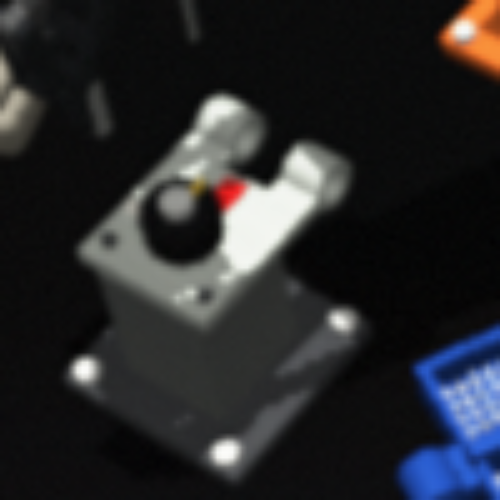

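The pointer at crop (198,187) now lies beside the red mark at (230,193). I check its angle numerically.

```bash
python3 - <<'E'
from m import *
for n in('top','scene'):
    im,f=grab(n);D=dict(K=[im['fx'],im['fy'],im['cx'],im['cy']],T=np.array(im['cam_to_world']))
    b=(355,145,410,205) if n=='top' else (198,150,270,240)
    h=cv2.cvtColor(f,cv2.COLOR_RGB2HSV);k=comp(f,(20,70,50),(36,255,255),b)
    v,u=np.nonzero(k)
    if len(u):
        p=plane(D,[u.mean(),v.mean()],.153)[0];dx=p[:2]-[.643,-.2295];print(n,len(u),p,'angle from -x deg',np.degrees(np.arctan2(dx[1],-dx[0])))
E
```

```text
top 1 [ 0.71008981 -0.28094047  0.153     ] angle from -x deg -142.52116164277072
scene 11 [ 0.62683156 -0.22977005  0.153     ] angle from -x deg -0.9568813140897744
```

The pointer is within 1° of the stop direction, so the collar is locked. Next, turn for the sieve and move over it.

Call:
{"method": "send_rows", "body": {"rows": [[6.2,[0,0,0],-10],[6.2,[0,0,0],-10],[6.2,[0,0,0],-10],[6.2,[0,0,0],-10],[6.2,[0,0,0],-10],[6.2,[0,0,0],-10],[6.2,[0,0,0],-10],[6.2,[0,0,0],-10],[6.2,[0,0,0],-2],[6.2,[0,0,0],0]]}}

```text
t: 8.3
tool_pos: [0.642, -0.2291, 0.243]
tool_rot: [-0.14, -3.137, -0.001]
contact_force: [0.1, 0.4, -0.2]
opening: 0.062
grip_force: 0.0
```

```bash
python3 go.py .564 .172 .16
```

```text
t 8.3 tcp [ 0.642  -0.2291  0.243 ] q [-0.452  0.179  1.457 -0.     1.508 -1.933] F [ 0.1  0.4 -0.2] open 0.06200451485828626 grip 0.0
tool y yaw toward +x deg 5.110289153207558 tilt 0.11895053382865331
shift cm (tool) [11.33 39.25  8.35]
```

Call:
{"method": "send_rows", "body": {"rows": [[6.2,[1.13,3.92,0],0],[6.2,[1.13,3.92,0],0],[6.2,[1.13,3.92,0],0],[6.2,[1.13,3.92,0],0],[6.2,[1.13,3.92,0],0],[6.2,[1.13,3.92,0],0],[6.2,[1.13,3.92,0],0],[6.2,[1.13,3.92,0],0],[6.2,[1.13,3.92,0],0],[6.2,[1.13,3.97,0],0]]}}

```text
t: 9.55
tool_pos: [0.5635, 0.1727, 0.2441]
tool_rot: [-0.14, -3.138, 0.0]
contact_force: [0.8, 0.6, 1.0]
opening: 0.0622
grip_force: 0.0
```

Call:
{"method": "send_rows", "body": {"rows": [[5.5,[0,0,3],0],[5.5,[0,0,5],0],[5.5,[0,0,5],0],[5.5,[0,0,3],0],[5.5,[0,0,0],0],[5.5,[0,0,0],0]]}}

```text
t: 10.3
tool_pos: [0.5651, 0.1717, 0.0859]
tool_rot: [0.138, 3.136, 0.001]
contact_force: [1.7, 0.4, 0.8]
opening: 0.0549
grip_force: 0.0
```

```bash
python3 go.py .564 .172 .012
```

```text
t 10.3 tcp [0.5651 0.1717 0.0859] q [ 0.169  0.103  1.813  0.     1.223 -1.314] F [1.7 0.4 0.8] open 0.05490175896015031 grip 0.0
tool y yaw toward +x deg 5.039364859734834 tilt 0.1257288748216348
shift cm (tool) [0.13 0.02 7.39]
```

Call:
{"method": "send_rows", "body": {"rows": [[5.0,[0,0,3],0],[5.0,[0,0,3],0],[5.0,[0,0,1.4],0],[5.0,[0,0,0],0],[0.8,[0,0,0],0],[0.8,[0,0,0],0],[0.8,[0,0,0],0],[0.8,[0,0,0],0],[0.8,[0,0,0],0],[0.8,[0,0,0],0]], "newtons": 60}}

```text
t: 11.55
tool_pos: [0.5655, 0.1718, 0.0121]
tool_rot: [0.137, 3.136, 0.001]
contact_force: [0.1, 1.0, 5.7]
opening: 0.0111
grip_force: 61.4
```

```bash
python3 go.py .564 .172 .012
```

```text
t 11.55 tcp [0.5655 0.1718 0.0121] q [ 0.169  0.205  1.841  0.     1.093 -1.315] F [0.1 1.  5.7] open 0.011149833691561792 grip 61.4107346534729
tool y yaw toward +x deg 4.996194875753805 tilt 0.1734450644355884
shift cm (tool) [0.15 0.   0.01]
```

Call:
{"method": "send_rows", "body": {"rows": [[0.8,[0,0,-1],0],[0.8,[0,0,-2],0],[0.8,[0,0,-4],0],[0.8,[0,0,-4],0],[0.8,[0,0,-4],0],[0.8,[0,0,-3],0],[0.8,[0,0,-2],-3],[0.8,[0,0,0],-2.5],[0.8,[0,0,0],0],[0.8,[0,0,0],0]]}}

```text
t: 12.8
tool_pos: [0.5637, 0.1714, 0.2102]
tool_rot: [0.013, -3.141, 0.0]
contact_force: [-0.4, 0.1, -1.8]
opening: 0.0107
grip_force: 60.3
```

```bash
python3 go.py .486 -.231 .19;python3 - <<'E'
from m import *
for D in(d,s):
    f=D['f'];k=comp(f,(8,150,100),(20,255,255),(0,0,640,400))>0;W=D['W'][k]
    W=W[(abs(W[:,0]-.38)<.12)&(abs(W[:,1]+.2)<.12)]
    for z in(.0,.08):
        q=W[W[:,2]>z];print(z,len(q),np.round(q.min(0),3),np.round(q.max(0),3))
E
```

```text
t 12.8 tcp [0.5637 0.1714 0.2102] q [ 0.169 -0.018  1.72  -0.     1.44  -1.41 ] F [-0.4  0.1 -1.8] open 0.010670054398010578 grip 60.25836110115051
tool y yaw toward +x deg -0.4681880128226678 tilt 0.03681960289967099
shift cm (tool) [  8.1  -40.17   2.03]
0.0 1062 [ 0.26  -0.273  0.   ] [ 0.373 -0.136  0.154]
0.08 591 [ 0.261 -0.248  0.11 ] [ 0.349 -0.158  0.154]
0.0 1289 [ 0.26  -0.277  0.   ] [ 0.378 -0.135  0.159]
0.08 586 [ 0.26  -0.249  0.08 ] [ 0.353 -0.157  0.159]
```

Call:
{"method": "send_rows", "body": {"rows": [[0.8,[1.12,-4.0,0],0],[0.8,[1.12,-4.0,0],0],[0.8,[1.12,-4.0,0],0],[0.8,[1.12,-4.0,0],0],[0.8,[1.12,-4.0,0],0],[0.8,[1.12,-4.0,0],0],[0.8,[1.12,-4.0,0],0],[0.8,[1.12,-4.0,0],0],[0.8,[1.12,-4.0,0],0],[0.8,[1.12,-4.0,0],0]]}}

```text
t: 14.05
tool_pos: [0.4548, -0.2306, 0.21]
tool_rot: [0.013, -3.141, -0.001]
contact_force: [-0.2, -0.2, -2.1]
opening: 0.011
grip_force: 60.2
```

Call:
{"method": "send_rows", "body": {"rows": [[0.8,[0,0,0],0],[0.8,[0,0,0],0],[0.8,[0,0,2],0],[0.8,[0,0,3],0],[0.8,[0,0,3],0],[0.8,[0,0,1.5],0],[0.8,[0,0,0],0],[0.8,[0,0,0],0]]}}

```text
t: 15.05
tool_pos: [0.4564, -0.2297, 0.1164]
tool_rot: [-0.015, 3.14, -0.002]
contact_force: [0.4, 0.1, -1.8]
opening: 0.0109
grip_force: 60.2
```

```bash
python3 go.py .486 -.231 .115;python3 - <<'E'
from m import *
out=[]
for n,b in(('top',(345,150,420,250)),('scene',(198,130,328,230))):
    im,f=grab(n);W=pts(im);D=dict(f=f,W=W);np.savez(n+'1.npz',f=f,W=W,T=im['cam_to_world'],K=[im['fx'],im['fy'],im['cx'],im['cy']])
    c=f.reshape(-1,3).astype(int);G=W.reshape(-1,3)
    g=G[(c[:,1]>c[:,0]*1.3)&(c[:,1]>c[:,2]*1.3)&(G[:,2]>.08)&(abs(G[:,0]-.48)<.12)&(abs(G[:,1]+.23)<.1)]
    kk=g[(g[:,0]>.518)];print(n,len(g),'knuckle',len(kk),kk.min(0),kk.max(0),kk.mean(0))
    F=g[(g[:,2]>.126)&(g[:,2]<.137)]
    print(' frameL/R',edgefit(F[:,:2],0,.40,.50,1),edgefit(F[:,:2],0,.40,.50,-1),F.min(0),F.max(0))
    # level: front wall top vs rear wall top; left vs right
    for nm,q in(('front',g[(g[:,0]>.504)&(g[:,0]<.513)]),('rear',g[g[:,0]<.400]),('left',g[g[:,1]>-.168]),('right',g[g[:,1]<-.294])):
        if len(q): print('  ',nm,len(q),np.percentile(q[:,2],[50,80]))
    x0,y0,x1,y1=b;out.append(cv2.resize(f[y0:y1,x0:x1,::-1],(int((x1-x0)*4.2),420)))
cv2.imwrite('pics/g3.png',np.hstack(out)[:,:800] if sum(o.shape[1] for o in out)<=800 else cv2.resize(np.hstack(out),(800,400)))
E
```

```text
t 15.05 tcp [ 0.4564 -0.2297  0.1164] q [-0.612 -0.123  1.983  0.     1.28  -2.192] F [ 0.4  0.1 -1.8] open 0.010922877135441213 grip 60.223824977874756
tool y yaw toward +x deg -0.5294718137445016 tilt 0.1121212849313557
shift cm (tool) [-2.96 -0.15  0.15]
top 510 knuckle 24 [ 0.53014775 -0.22760849  0.10732709] [ 0.55161765 -0.21446223  0.1372481 ] [ 0.54401129 -0.21902776  0.12791238]
 frameL/R [ 1.05758773 -0.66056226] [ 1.83288564 -1.04583638] [ 0.39545469 -0.29910376  0.1260352 ] [ 0.55161765 -0.16033153  0.13690613]
   front 63 [0.12790005 0.13224378]
   rear 24 [0.13257349 0.37870875]
   left 85 [0.13226257 0.13518601]
   right 27 [0.12291501 0.13479589]
scene 1421 knuckle 149 [ 0.51811697 -0.29477722  0.10808806] [ 0.55497524 -0.213824    0.1411082 ] [ 0.53861844 -0.2282898   0.12984576]
 frameL/R [ 0.00090755 -0.16060495] [-1.08338691  0.20786818] [ 0.39285997 -0.3033057   0.12601001] [ 0.55426841 -0.15897631  0.13697743]
   front 130 [0.13400113 0.13746165]
   rear 66 [0.12612088 0.13331489]
   left 236 [0.12634881 0.13509913]
   right 129 [0.1278186 0.1349661]
```

View pics/g3.png

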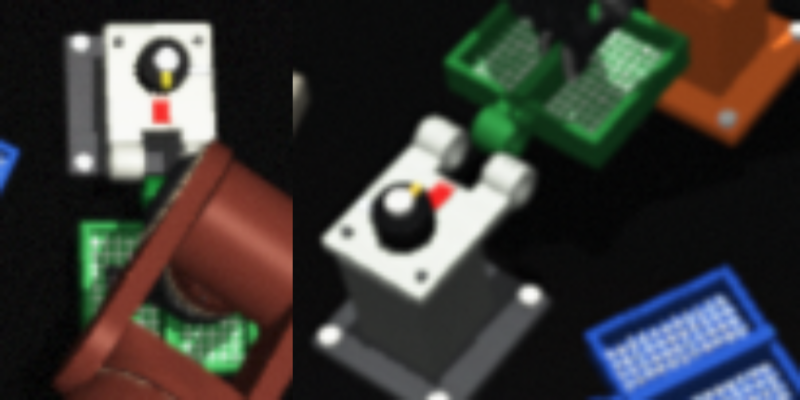

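The view shows the sieve knuckle at (498,127), facing the gap between the stand knuckles at (440,143) and (508,180), with some way still to go along +x. I compare the lateral and height positions within the same view.

```bash
python3 - <<'E'
from m import *
D=np.load('scene1.npz');c=D['f'].reshape(-1,3).astype(int);G=D['W'].reshape(-1,3)
gr=(c[:,1]>c[:,0]*1.25)&(c[:,1]>c[:,2]*1.25)
k=G[gr&(G[:,0]>.528)&(G[:,0]<.56)&(G[:,2]>.1)&(abs(G[:,1]+.23)<.04)]
print('sieve kn',len(k),np.percentile(k,[0,3,50,97,100],axis=0).round(4).tolist())
w=(c.min(1)>90)&(c.max(1)-c.min(1)<40)&(G[:,2]>.10)&(G[:,2]<.145)&(G[:,0]>.545)&(G[:,0]<.585)
for sg in(-1,1):
    q=G[w&((G[:,1]+.231)*sg>.01)&(abs(G[:,1]+.231)<.06)];print('stand kn',len(q),np.percentile(q,[0,3,50,97,100],axis=0).round(4).tolist())
# cylinder fits in x-z (r=16)
from scipy.optimize import least_squares
def cyl(q):
    r=least_squares(lambda p:np.hypot(q[:,0]-p[0],q[:,2]-p[1])-.016,[q[:,0].mean(),.12],loss='soft_l1',f_scale=.001);return r.x.round(4),np.sqrt((r.fun**2).mean()).round(5)
print('sieve',cyl(k[(k[:,1]>-.245)&(k[:,1]<-.218)]))
for sg in(-1,1):
    q=G[w&((G[:,1]+.231)*sg>.019)&((G[:,1]+.231)*sg<.042)];print('stand',cyl(q))
E
```

```text
sieve kn 122 [[0.528, -0.2465, 0.1081], [0.529, -0.2437, 0.11], [0.5434, -0.2277, 0.1333], [0.5543, -0.2154, 0.1406], [0.555, -0.2138, 0.1411]]
stand kn 114 [[0.5535, -0.276, 0.1068], [0.5577, -0.2743, 0.1085], [0.572, -0.2578, 0.1321], [0.5831, -0.2481, 0.1379], [0.5842, -0.2472, 0.1399]]
stand kn 118 [[0.5503, -0.2204, 0.1065], [0.5562, -0.2133, 0.1089], [0.5712, -0.1965, 0.1325], [0.5835, -0.1873, 0.1387], [0.585, -0.1865, 0.1413]]
sieve (array([0.538 , 0.1226]), np.float64(0.00285))
stand (array([0.5683, 0.1216]), np.float64(0.00282))
stand (array([0.5687, 0.1215]), np.float64(0.00263))
```

Call:
{"method": "send_rows", "body": {"rows": [[0.8,[0,-0.12,0.12],0],[0.8,[0,0,0],0],[0.8,[-0.6,0,0],0],[0.8,[-0.6,0,0],0],[0.8,[-0.6,0,0],0],[0.8,[-0.6,0,0],0],[0.8,[-0.4,0,0],0],[0.8,[-0.2,0,0],0],[0.8,[0,0,0],0],[0.8,[0,0,0],0]]}}

```text
t: 16.4
tool_pos: [0.4855, -0.2304, 0.1141]
tool_rot: [0.014, -3.141, -0.0]
contact_force: [-0.6, -0.4, -1.0]
opening: 0.011
grip_force: 60.2
```

```bash
python3 go.py .4865 -.2309 .1151;python3 - <<'E'
from m import *
im,f=grab('scene');W=pts(im)
cv2.imwrite('pics/g4.png',cv2.resize(f[130:230,198:328,::-1],None,fx=6,fy=6,interpolation=cv2.INTER_CUBIC)[:, :780])
c=f.reshape(-1,3).astype(int);G=W.reshape(-1,3)
k=G[(c[:,1]>c[:,0]*1.25)&(c[:,1]>c[:,2]*1.25)&(G[:,0]>.556)&(G[:,0]<.6)&(G[:,2]>.1)&(abs(G[:,1]+.23)<.04)]
print(len(k),np.percentile(k,[3,50,97],axis=0).round(4).tolist())
from scipy.optimize import least_squares
q=k;print(least_squares(lambda p:np.hypot(q[:,0]-p[0],q[:,2]-p[1])-.016,[.57,.12],loss='soft_l1',f_scale=.001).x)
E
```

```text
t 16.4 tcp [ 0.4855 -0.2304  0.1141] q [-0.582 -0.054  1.922 -0.     1.274 -2.161] F [-0.6 -0.4 -1. ] open 0.01099530137702033 grip 60.22245168685913
tool y yaw toward +x deg -0.5027477370711816 tilt 0.008183299398444605
shift cm (tool) [-0.1  -0.05 -0.1 ]
105 [[0.5588, -0.2451, 0.1168], [0.5755, -0.231, 0.1322], [0.5831, -0.2166, 0.1381]]
[0.56748937 0.11939957]
```

View pics/g4.png

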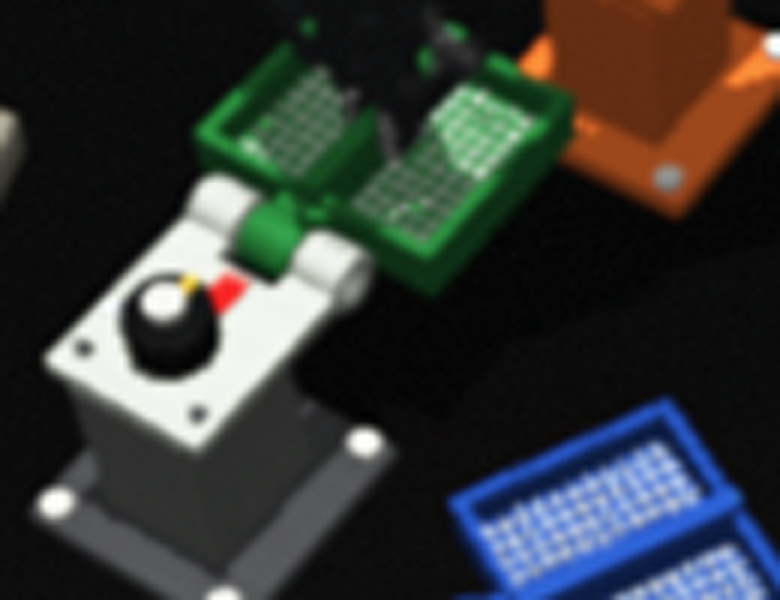

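The sieve knuckle at (270,235) sits in the gap between the two stand knuckles and nothing is touching. It needs about 1 mm more along x and up.

Call:
{"method": "send_rows", "body": {"rows": [[0.8,[-0.1,0,-0.1],0],[0.8,[0,0,0],0],[0.8,[0,0,0],0],[0.8,[0,0,0],0],[0.8,[0,0,0],0],[0.8,[0,0,0],0]]}}

```text
t: 17.2
tool_pos: [0.4866, -0.2304, 0.1151]
tool_rot: [0.014, -3.141, -0.0]
contact_force: [-0.6, 0.7, -2.6]
opening: 0.0107
grip_force: 60.2
```

```bash
python3 go.py .4865 -.2309 .1151
```

```text
t 17.2 tcp [ 0.4866 -0.2304  0.1151] q [-0.58  -0.052  1.919 -0.     1.275 -2.16 ] F [-0.6  0.7 -2.6] open 0.010694559159909156 grip 60.223095417022705
tool y yaw toward +x deg -0.5042786756512895 tilt 0.004850489164039971
shift cm (tool) [ 0.01 -0.05 -0.  ]
```

```bash
python3 -c "
from station import ctrl
print(ctrl.finish_job())"
```

```text
the job is handed in; nothing more can be done
None
```

I handed the job in with the collar turned to its locked mark and the sieve gripped level in the air, its knuckle in the stand's gap with the holes lined up to about 1 mm by my measurements; the hand-in returned no verdict.

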